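Lock the jewellery display case

TASK

Lock the stall's jewellery display case with its lift-and-turn latch: pull the knob up until it comes free, turn it clockwise (seen from above) so that its arm swings over the glass lid, and feel for the lock notch with light presses until it drops in, then push it fully home and let go. Do not force the knob against its lock, and leave the other wares where they stand.

Things in the scene. Friction and masses are not known exactly. Their poses are not given: they have to be found in the camera images.
- case: Dark wooden display case, 210 x 320 mm (its x, y), 70 mm high, with a glass lid pane (already shut) set flush in its top behind a 84 mm wide front rail. It is fixed to the counter. Origin: centre of its underside; its z is up, its -x side is the front rail.
- lock: Round steel boss of the latch, 72 mm diameter, 26 mm high, on the middle of the case's front rail; origin: centre of its underside, 70 mm above the counter, on the knob's vertical axis. Hidden inside: a parked notch, a lock notch and flat land elsewhere. Pressing or twisting the knob's key (26 mm off the axis) against it with over 35 N is forcing it; presses of 8 to 15 N suffice.
- knob: Latch knob: black upright grip bar 50 mm long (knob x), 14 thick (y), 36 tall (36 to 72 mm above the rail when home), on a 22 mm hub 28 to 36 mm above the rail. A 10 mm wide steel arm runs out below the bar along knob +x, bends down 44 mm from the axis, foot reaches 77 mm. Origin: on the axis, at the rail's top (70 mm above the counter) when home; z up.
- knob_grip (a point): Centre of the knob's grip bar, on the axis, 56 mm above the knob's origin; x along the bar, towards the arm.
- lift (a joint): How far the knob is pulled up, m: 0 fully home, stop at 0.014. Rubs with about 3 N both ways and stays where it is left. Its key sits 8 mm deep in a notch: below 0.008 it cannot turn, above it turns freely.
- turn (a joint): Turn of the knob, rad, clockwise from above: 0 (+-0.05) parked, arm along the rail; stops at -0.15 and 1.65; stays where left. The hidden lock notch differs from case to case, anywhere from 0.85 to 1.5; the key has 0.06 rad play either way in it. Pressed down beside a notch, the key stops on the land at lift about 0.008.
- ring_cone: Bystander: wooden ring cone, 56 mm foot, 88 mm high, standing left (+y) of the case. Origin: centre of its underside.
- bowl: Bystander: ceramic bowl, 90 mm rim, 45 mm high, standing right (-y) of the case. Origin: centre of its underside.
- polish: Bystander: small amber jar with brass cap, 44 mm diameter, 60 mm high, standing on the lid pane towards the right back. Origin: centre of its underside.

How it is judged:
On the way, in this order (a step that is already met when the one before it is completed fails the run):
1. the knob is pulled up clear of the parked notch, still unturned (value of joint lift above 0.0082 m and value of joint turn below 0.4 rad), for 0.1 s.
2. the knob is turned clockwise past 0.7 rad while up (value of joint turn above 0.7 rad and value of joint lift above 0.006 m), for 0.1 s.
At the end, for the whole second after the job is handed in: The knob is pushed home (lift under 2 mm) in the lock notch (turn over 0.8 rad), still and let go (value of joint lift below 0.002 m and value of joint turn above 0.8 rad and velocity of joint turn between -0.05 and 0.05 rad/s); the robot touches nothing.
It fails at once if the knob is forced against its lock with more than 35 N (contact force between knob and lock above 35 N).
It fails at once if the ring cone is moved over 20 mm or tipped (distance of ring_cone from where it was at the start of the episode above 0.02 m or angle between ring_cone's own z axis and vertical above 0.4 rad).
It fails at once if the bowl is moved over 20 mm or tipped (distance of bowl from where it was at the start of the episode above 0.02 m or angle between bowl's own z axis and vertical above 0.4 rad).
It fails at once if the jar is moved over 20 mm or tipped (distance of polish from where it was at the start of the episode above 0.02 m or angle between polish's own z axis and vertical above 0.4 rad).
It also fails if it takes over 54 s, if anything falls off the work surface, if the arm or the gripper's body presses on something with over 40 N, if the wrist force passes 120 N, or if a joint passes its speed limit or range.

ROBOT

A 7-joint arm with a two-finger parallel gripper is mounted at the origin on the work surface. World frame = base frame: x ahead of the robot, y to its left, z up, the work surface at z = 0. Lengths are in m, angles in rad, forces in N, time in s.
With the tool pointing down it reaches from about 0.425 to 0.95 m from the base axis. Payload 4.7 kg.
Tool frame: the origin (TCP) lies midway between the tips of the shut fingers; the grasp point (between the pads) lies 19 mm behind it (arm.pinch_z is the distance from the TCP to the grasp point, in m); z points along the fingers, y is the direction in which the jaws open and shut (so a half turn about z gives the same grasp; the last joint's range is limited). The gripper opens to 87 mm and grips with 3 to 60 N. Pads are 19 mm wide; open, the fingers measure 117 mm over their backs; the gripper's body (75 mm by 190 mm) begins 51 mm behind the grasp point.
Start: joints at [-1.129, 0.469, -0.049, 1.532, 0.024, 1.141, -0.082], TCP at [0.306, 0.602, 0.202] pointing down, gripper open.
Joint ranges: [-2.59, 2.59], [-0.33, 1.99], [-1.39, 1.29], [0.1, 2.45], [-1.04, 4.18], [0.21, 1.99], [-2.66, 2.66]. Speed limits (rad/s): [2.57, 2.57, 3.14, 3.14, 3.14, 3.14, 3.14].

INTERFACE

Orientations are given as a unit quaternion [x, y, z, w].
In Python, from bench import arm, optics gives the robot as it stands.
- The arm moves only by the tool send_rows, never from a script. Its argument "steps" is one flat list of numbers, 6 for each row, row after row: the shift along the tool's x, y, z in cm, then the turn, a rotation vector about the tool's x, y, z in degrees. In form: [x, y, z, ax, ay, az, x, y, z, ax, ay, az, ...]. A call has 1 to 12 rows; each row shifts and turns the pose as measured when the row begins, along the tool's axes as they then stand; what a row does not reach is not made up. A row lasts 1/8 s, in which the tool goes at most 62.5 mm and 10.7 degrees, less where a joint would pass 70% of its speed; a pose out of reach is approached as far as the arm can. A call is refused whole if a number of a shift passes 6.25 or a number of a turn 10.7, either way. A call with a gripper value outside its range is refused whole. "fingers" is the opening, from 0 (shut) to 1 (fully open), set as the call begins (left out, the last holds). The fingers move at their own pace and stop on an object; "newtons" is the grip in N (left out, the last holds). Time passes only in rows, so rows that do not move let the fingers close. It gives the time, the measured TCP pose, the force and the opening at its end, in the units of the state.
- arm.read_state(): the state, without advancing time (a new reading comes with each control period).
- optics.read_camera(name): name is "scene" or "side" or "wrist"; returns a dict with "pixels" (400x640x3 uint8, red, green, blue), "fov_y" (degrees; the focal length in pixels is half the picture's height over the tangent of half this angle, whatever the lens; pixels are square), "cx", "cy" (the principal point, pixels), "R" (3x3) and "t" (3): a world point X has camera coordinates R X + t; the wrist camera has in their place "tool_from_camera" (4x4, takes a point from camera to tool coordinates, whose origin is the TCP and whose axes are the flange's). Camera axes: x right, y down, z forward; pixel columns grow to the right and rows downward; lengths in m; the calibration is good to about 2 mm. The wrist camera is an equidistant fisheye: a pixel r from the principal point sees the ray r / f radians off the axis. A picture is of the moment at which its call begins: read the wrist's pose just before it. There is no depth.
- arm.finish_job(): hands the job in, once; it reports no verdict.
Trained networks look in a picture, given as the dict that the camera call returned (one of the last four; its "shot" number tells which), for a name from the list of things; names that differ only in an ending like _2 or _b are one class to them, and where a whole thing is asked for, a point or a joint stands for the part that bears it (a point fixed in the world has none). Each returns a list of dicts, best first, with "p" (0 to 1); they miss things now and then, are a little off and sometimes report something else, mostly with a low value. They report only what shows in the picture. A call takes as long as a camera call.
- optics.masks_of(picture, query): "pixels" (400x640 bool, what is visible of it) and "point" ([row, column] in pixels, amid what is visible of it).
- optics.tip_of(picture, query): "point" ([row, column] in pixels: a listed point, or the origin of a listed thing).
The state is a dict: "t": time; "joint_positions": joint angles; "dq": joint speeds; "joint_efforts": joint torques, N m; "tcp_pos": TCP position; "ee_rot": TCP orientation; "ft_force": force on the tool from outside, world axes, zero at the start; "wrist_torque": the same for the moment, N m; "width": finger opening in m.
Only numpy, scipy, OpenCV 4.12 (cv2) and the standard library are available. Lean on these libraries where they do the work, as an engineer would, in place of code of your own. Each camera call takes 0.05 s, during which the arm holds its last target.

## Working session

There is one attempt and no reset: what is moved stays moved. The work goes in short steps, Python scripts to look and compute and a tool call to move; the robot and the scene stay as the last step left them, time stands still between calls to the robot, and variables do not carry over. Pictures are saved under pics/ and viewed, and the job is handed in when it is done.

Besides the shell and the picture viewer there is one more tool, called in YAML: its name, and indented under it one key for each argument. send_rows: Moves the arm, as the interface text tells. Its arguments: {"type":"object","properties":{"steps":{"type":"array","items":{"type":"number"}},"fingers":{"type":"number"},"newtons":{"type":"number"}},"required":["steps"]}

```bash
mkdir -p pics; ls
cat > h.py <<'E'
import numpy as np,cv2
from bench import arm,optics
def shot(n,f):
    p=optics.read_camera(n); cv2.imwrite('pics/'+f,cv2.cvtColor(p['pixels'],cv2.COLOR_RGB2BGR)); return p
def ray(p,rc):
    f=200/np.tan(np.radians(p['fov_y'])/2)
    d=np.array([(rc[1]-p['cx'])/f,(rc[0]-p['cy'])/f,1]); R=np.array(p['R']);t=np.array(p['t'])
    return -R.T@t, R.T@d/np.linalg.norm(d)
def atz(p,rc,z):
    o,d=ray(p,rc); return o+d*(z-o[2])/d[2]
def proj(p,X):
    f=200/np.tan(np.radians(p['fov_y'])/2)
    c=np.array(p['R'])@X+np.array(p['t']); return p['cy']+f*c[1]/c[2],p['cx']+f*c[0]/c[2]
def tri(a,b):
    (o1,d1),(o2,d2)=a,b
    s=np.linalg.lstsq(np.c_[d1,-d2],o2-o1,rcond=None)[0]
    A=o1+s[0]*d1;B=o2+s[1]*d2; return (A+B)/2,np.linalg.norm(A-B)
E
python3 - <<'E'
from h import *
s=arm.read_state();print(s['tcp_pos'],s['ee_rot'],s['width'],s['t'],s['ft_force'],arm.pinch_z)
P={n:shot(n,n+'0.png') for n in('scene','side')}
for q in('knob_grip','knob','lock','case'):
    r={}
    for n in P:
        d=optics.tip_of(P[n],q); print(q,n,d[:2]); 
        if d:r[n]=ray(P[n],d[0]['point'])
    if len(r)==2:print(tri(r['scene'],r['side']))
E
```

```text
pics
[0.30588454 0.60099766 0.20110451] [ 2.33217898e-01  9.72424014e-01 -9.55186748e-04 -1.92693445e-04] 0.08683493576842642 0.0 [ 0.12631978 -0.32407256  0.71204652] 0.0187
knob_grip scene [{'point': [172.6, 338.2], 'p': 0.67}]
knob_grip side []
knob scene [{'point': [188.1, 344.8], 'p': 0.9}, {'point': [212.8, 321.9], 'p': 0.53}]
knob side [{'point': [231.1, 340.4], 'p': 0.59}]
(array([0.57794996, 0.06346025, 0.07411432]), np.float64(0.012866656512902273))
lock scene [{'point': [186.4, 341.3], 'p': 0.77}]
lock side [{'point': [231.5, 341.1], 'p': 0.85}]
(array([0.57753369, 0.0556403 , 0.06889801]), np.float64(0.004796146496373666))
case scene [{'point': [213.0, 323.7], 'p': 0.6}]
case side [{'point': [235.9, 322.7], 'p': 0.86}, {'point': [230.7, 340.4], 'p': 0.17}]
(array([ 0.63364442,  0.0426215 , -0.00600829]), np.float64(0.005504333315669389))
```

View pics/scene0.png

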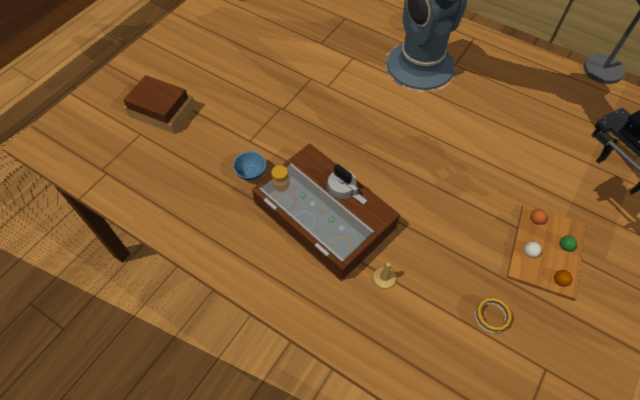

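View pics/side0.png

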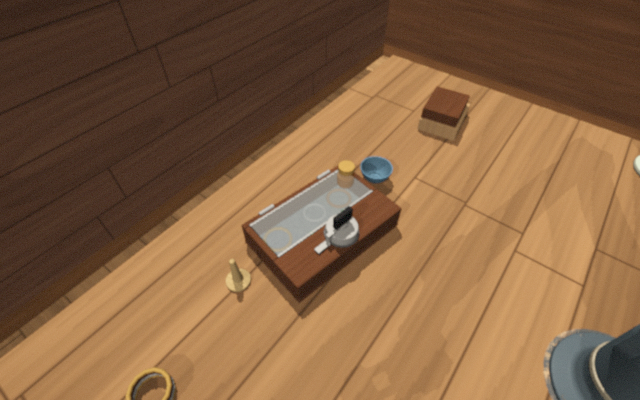

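The scene shows the case's top corners near (row,col) (148,308), (213,398), (265,343), (190,255), with the knob at (172,340). Its arm runs along the rail toward the cone.

Run:
```python
from h import *
P={n:shot(n,n+'1.png') for n in('scene','side')}
p=P['scene']
C=[atz(p,c,0.07) for c in((148,308),(213,398),(265,343),(190,255))]
for c in C:print(c[:2])
m=optics.masks_of(p,'case'); print(len(m))
for n in P:
    big=cv2.resize(cv2.cvtColor(P[n]['pixels'][130:300,230:410],cv2.COLOR_RGB2BGR),None,fx=4.4,fy=3.5*4.4/3.5/1.25,interpolation=cv2.INTER_CUBIC)
    big=cv2.resize(cv2.cvtColor(P[n]['pixels'][140:290,230:410],cv2.COLOR_RGB2BGR),None,fx=4,fy=4,interpolation=cv2.INTER_CUBIC)
    cv2.imwrite('pics/z_%s.png'%n,big)
for q in('knob','lock'):
  for n in P:
    m=optics.masks_of(P[n],q)
    if m:print(q,n,m[0]['p'],m[0]['point'],m[0]['pixels'].sum())
```

```text
[ 0.52355651 -0.08135774]
[0.56961688 0.21720338]
[0.76299646 0.1769112 ]
[ 0.70861609 -0.11930432]
1
knob scene 0.55 [177.3, 345.2] 360
knob side 0.84 [225.2, 338.9] 471
lock scene 0.96 [186.2, 338.2] 433
lock side 0.88 [234.9, 343.6] 670
```

View pics/z_scene.png

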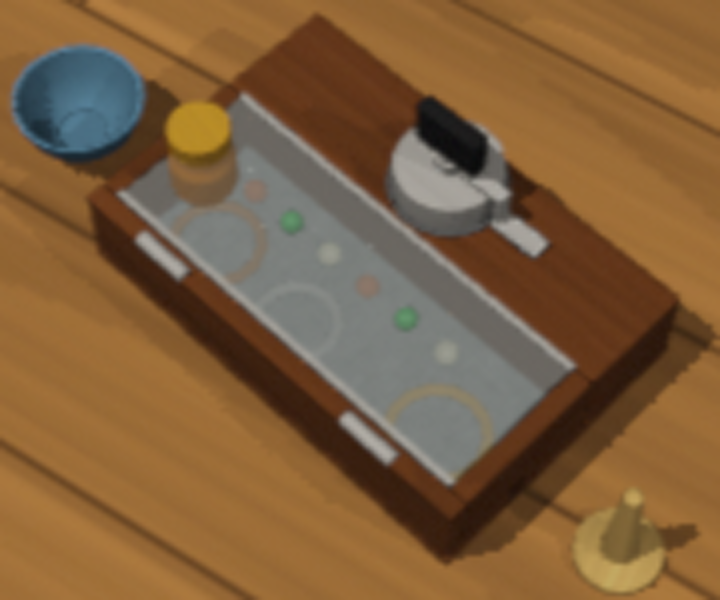

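View pics/z_side.png

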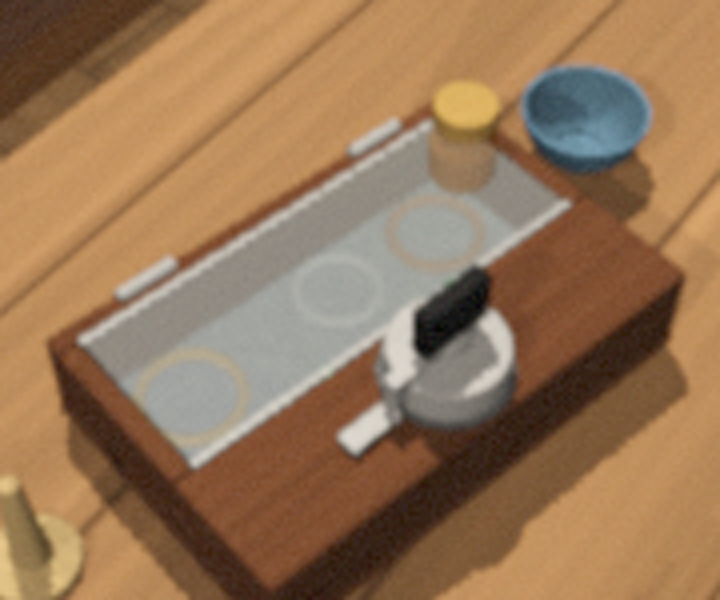

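Run:
```python
from h import *
from scipy.optimize import least_squares
P={n:shot(n,n+'2.png') for n in('scene','side')}
u=lambda x,y:(140+y/4,230+x/4)
fr,fl,bl,br=(-.105,-.16),(-.105,.16),(.105,.16),(.105,-.16)
obs=[('scene',fr,u(318,15)),('scene',fl,u(678,297)),('scene',bl,u(447,520)),('scene',br,u(92,198)),('side',bl,u(52,347)),('side',fl,u(272,588)),('side',fr,u(683,283))]
def W(a,c,z):
    k,s=np.cos(a[2]),np.sin(a[2]); return np.array([a[0]+k*c[0]-s*c[1],a[1]+s*c[0]+k*c[1],z])
f=lambda a:np.concatenate([np.subtract(proj(P[n],W(a,c,.07)),o) for n,c,o in obs])
r=least_squares(f,[.64,.05,-.17]);print(r.x,np.round(r.fun,1))
a=r.x
L=W(a,(-.105+.042,0),.07);print('lock',L)
g=tri(ray(P['scene'],u(452,135)),ray(P['side'],u(452,312)));print('grip',g)
for n in P:
  print(n,[np.round(proj(P[n],W(a,(-.063,d),.126)),1) for d in(-.025,0,.025)])
# knob bar: black pixels
for n in P:
    R=P[n]['pixels'][150:240,325:365].astype(int).sum(2)<120
    rr,cc=np.nonzero(R);print(n,rr.mean()+150,cc.mean()+325,len(rr))
```

```text
[ 0.6371176   0.04556973 -0.19981918] [-2.4  0.1 -1.2  1.4 -1.1  1.  -1.9 -1.9 -1.8 -3.8  1.7 -1.4 -2.5  0.8]
lock [0.57537115 0.05807474 0.07      ]
grip (array([0.57472168, 0.05672168, 0.12229167]), np.float64(0.003954398840537681))
scene [array([166.8, 335.6]), array([172.6, 342.9]), array([178.6, 350.4])]
side [array([211.8, 350.2]), array([217.8, 341.8]), array([223.9, 333.1])]
scene 175.58490566037736 344.8490566037736 212
side 219.69127516778525 342.90604026845637 149
```

send_rows:
  steps: [-4.8,-3.6,0,0,0,0,-4.8,-3.6,0,0,0,0,-4.8,-3.6,0,0,0,0,-4.8,-3.6,0,0,0,0,-4.8,-3.6,0,0,0,0,-4.8,-3.6,0,0,0,0,-4.8,-3.6,0,0,0,0,-4.8,-3.6,0,0,0,0,-4.8,-3.6,0,0,0,0,-4.8,-3.6,0,0,0,0]
  fingers: 1
  newtons: 25

```text
t: 2.2
tcp_pos: [0.579, 0.0549, 0.2022]
ee_rot: [0.227, 0.974, 0.004, 0.002]
ft_force: [0.9, 0.8, 0.1]
width: 0.087
```

send_rows:
  steps: [0,0,0,0,0,10.4,0,0,0,0,0,10.4,0,0,0,0,0,10.4,0,0,0,0,0,10.4,0,0,0,0,0,10.4,0,0,0,0,0,10.4,0,0,0,0,0,10.4,0,0,0,0,0,0]

```text
t: 3.2
tcp_pos: [0.5815, 0.0461, 0.2033]
ee_rot: [0.773, 0.634, 0.005, 0.001]
ft_force: [0.2, -0.2, -0.2]
width: 0.0871
```

```bash
cat >> h.py <<'E'
from scipy.spatial.transform import Rotation as Ro
def wray(p,s,rc):
    f=200/np.tan(np.radians(p['fov_y'])/2)
    v=np.array([rc[1]-p['cx'],rc[0]-p['cy']]);r=np.hypot(*v);th=r/f
    d=np.r_[v/r*np.sin(th),np.cos(th)]
    T=np.array(p['tool_from_camera']);R=Ro.from_quat(s['ee_rot']).as_matrix()
    return np.array(s['tcp_pos'])+R@T[:3,3],R@T[:3,:3]@d
def watz(p,s,rc,z):
    o,d=wray(p,s,rc);return o+d*(z-o[2])/d[2]
E
python3 - <<'E'
from h import *
s=arm.read_state();p=shot('wrist','w1.png')
print(s['tcp_pos'],s['ee_rot'],s['joint_positions'])
for q in('knob_grip','knob','lock'):
    print(q,optics.tip_of(p,q)[:1])
E
```

```text
[0.58146395 0.04609352 0.20326537] [7.73452572e-01 6.33837532e-01 4.55430813e-03 6.00097966e-04] [-0.49441392  0.32736964  0.4413932   1.78397372 -0.16327079  1.05723888
 -0.19189292]
knob_grip [{'point': [192.9, 309.8], 'p': 0.77}]
knob [{'point': [176.8, 313.9], 'p': 0.64}]
lock [{'point': [179.6, 309.6], 'p': 0.74}]
```

View pics/w1.png

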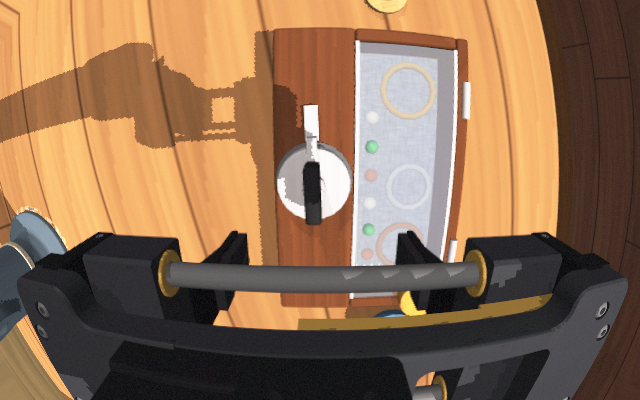

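Run:
```python
import cv2
i=cv2.imread('pics/w1.png')[90:240,250:400];cv2.imwrite('pics/w1z.png',cv2.resize(i,None,fx=4,fy=4,interpolation=cv2.INTER_CUBIC))
```

```text
(no output)
```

View pics/w1z.png

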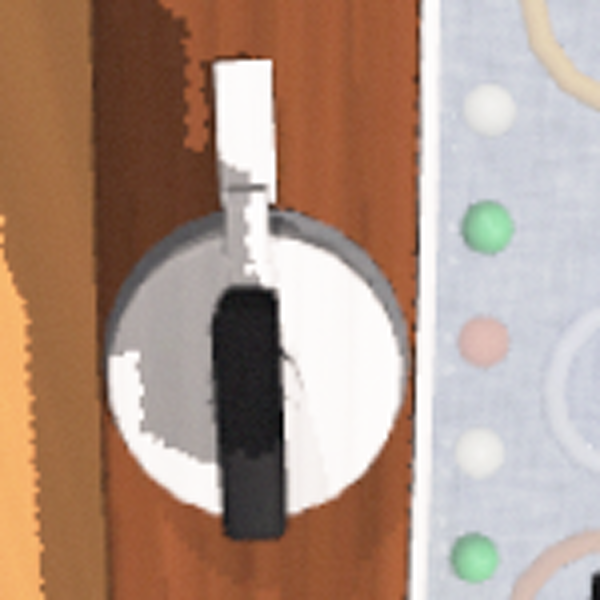

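Run:
```python
from h import *
s=arm.read_state();p=optics.read_camera('wrist')
u=lambda x,y:(90+y/4,250+x/4)
print('boss',watz(p,s,u(256,370),.096))
print('cam',wray(p,s,(200,321))[0])
b=[watz(p,s,u(*c),.142) for c in((222,540),(285,540),(213,295),(278,290))]
for x in b:print(x)
print('foot tip',[watz(p,s,u(*c),.08) for c in((213,62),(272,60))])
print('rail L',[watz(p,s,u(*c),.07) for c in((93,30),(106,580))],'R',[watz(p,s,u(*c),.07) for c in((420,30),(409,580))])
R=Ro.from_quat(s['ee_rot']).as_matrix();print(R)
```

```text
boss [0.57640197 0.05776289 0.096     ]
cam [0.5944709  0.11819527 0.38621446]
[0.56485816 0.03311219 0.142     ]
[0.5778163  0.03050342 0.142     ]
[0.5739621  0.08404565 0.142     ]
[0.58684618 0.08244097 0.142     ]
foot tip [array([0.58060746, 0.13216465, 0.08      ]), array([0.59478404, 0.12971949, 0.08      ])]
rail L [array([0.55207606, 0.14734702, 0.07      ]), array([0.5220465 , 0.00272655, 0.07      ])] R [array([0.63295908, 0.13068006, 0.07      ]), array([ 0.60406594, -0.01377007,  0.07      ])]
[[ 0.19667725  0.98043845  0.00764836]
 [ 0.98044664 -0.19671876  0.00511073]
 [ 0.00651533  0.00649364 -0.99995769]]
```

send_rows:
  steps: [0.5,-0.38,0,0.2,-0.2,0,0.5,-0.38,0,0.2,-0.2,0,0,0,1,0,0,0,0,0,1,0,0,0,0,0,1,0,0,0,0,0,1,0,0,0,0,0,1,0,0,0,0,0,0,0,0,0]

```text
t: 4.45
tcp_pos: [0.5745, 0.0578, 0.1484]
ee_rot: [0.773, 0.634, -0.002, -0.001]
ft_force: [-0.6, 0.3, 0.6]
width: 0.0869
```

Run:
```python
from h import *
s=arm.read_state();p=shot('wrist','w2.png')
R=Ro.from_quat(s['ee_rot']).as_matrix();print(R.round(4),s['tcp_pos'],s['ft_force'])
print('err tool',(R.T@(np.array([.576,.0577,.109])-s['tcp_pos'])*100).round(2))
i=cv2.imread('pics/w2.png')[90:290,200:440];cv2.imwrite('pics/w2z.png',cv2.resize(i,None,fx=3,fy=3,interpolation=cv2.INTER_CUBIC))
```

```text
[[ 0.1955  0.9807 -0.0036]
 [ 0.9807 -0.1955 -0.0012]
 [-0.0019 -0.0033 -1.    ]] [0.57454865 0.05777664 0.14843666] [-0.60691727  0.32168739  0.5571234 ]
err tool [0.03 0.16 3.94]
```

View pics/w2z.png

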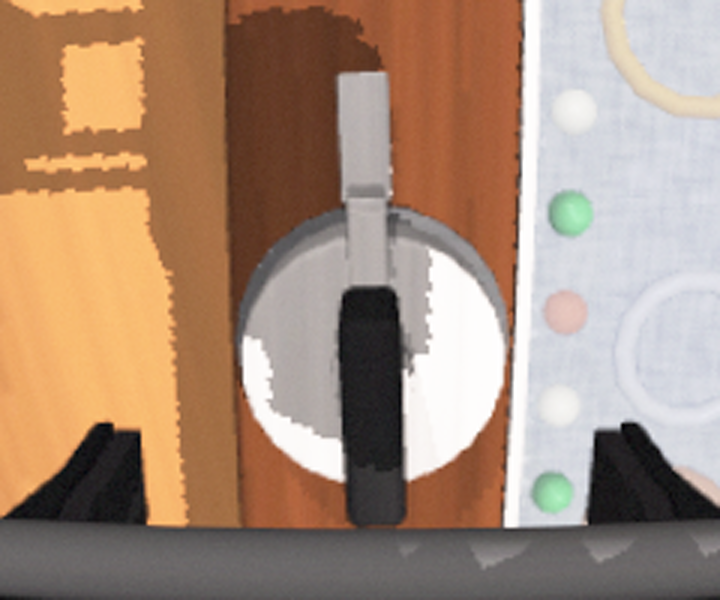

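The bar lies almost midway between the fingers and parallel to the pads. I'll descend and close.

send_rows:
  steps: [0,0.14,1,-0.15,0.1,0,0,0,1,0,0,0,0,0,1,0,0,0,0,0,0.8,0,0,0,0,0,0,0,0,0]

```text
t: 5.12
tcp_pos: [0.5768, 0.0575, 0.1086]
ee_rot: [0.773, 0.634, 0.001, 0.0]
ft_force: [-0.9, -0.1, 0.2]
width: 0.0872
```

send_rows:
  steps: [0,0,0,0,0,0,0,0,0,0,0,0,0,0,0,0,0,0,0,0,0,0,0,0]
  fingers: 0
  newtons: 25

```text
t: 5.62
tcp_pos: [0.5776, 0.0576, 0.1095]
ee_rot: [0.773, 0.634, 0.002, 0.001]
ft_force: [-0.7, -0.9, -0.3]
width: 0.0552
```

send_rows:
  steps: [0,0,0,0,0,0,0,0,0,0,0,0,0,0,0,0,0,0,0,0,0,0,0,0,0,0,0,0,0,0,0,0,0,0,0,0]

```text
t: 6.38
tcp_pos: [0.5759, 0.058, 0.1096]
ee_rot: [0.773, 0.634, 0.0, -0.001]
ft_force: [-0.8, 0.0, 0.7]
width: 0.0136
```

send_rows:
  steps: [0,0,-0.3,0,0,0,0,0,-0.3,0,0,0]

```text
t: 6.62
tcp_pos: [0.5759, 0.058, 0.1146]
ee_rot: [0.773, 0.634, 0.0, -0.001]
ft_force: [0.4, -0.5, -3.5]
width: 0.0139
```

send_rows:
  steps: [0,0,-0.3,0,0,0,0,0,-0.2,0,0,0]

```text
t: 6.88
tcp_pos: [0.5759, 0.058, 0.1196]
ee_rot: [0.773, 0.634, -0.0, -0.0]
ft_force: [0.6, 0.7, -5.2]
width: 0.0139
```

send_rows:
  steps: [0,0,-0.15,0,0,0,0,0,0,0,0,0]

```text
t: 7.12
tcp_pos: [0.5759, 0.058, 0.1214]
ee_rot: [0.773, 0.634, -0.0, -0.0]
ft_force: [0.1, 0.1, -2.8]
width: 0.0135
```

Run:
```python
from h import *
p=shot('side','s3.png');s=arm.read_state();print(s['tcp_pos'],s['ft_force'],s['wrist_torque'])
p=shot('scene','c3.png')
a=cv2.imread('pics/s3.png')[140:290,250:430];cv2.imwrite('pics/s3z.png',cv2.resize(a,None,fx=4,fy=4,interpolation=cv2.INTER_CUBIC))
```

```text
[0.57590004 0.0579355  0.12135861] [-0.71413721  1.37052406 -3.09923871] [-0.05673227  0.09543093  0.03442448]
```

View pics/s3z.png

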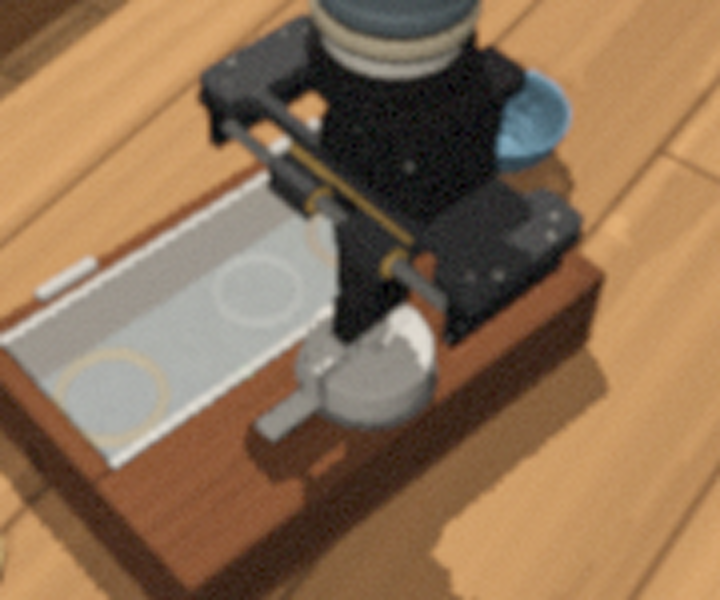

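The arm's foot is clear of the rail, with its shadow visible underneath. Now a small clockwise test turn.

send_rows:
  steps: [0,0,0,0,0,4,0,0,0,0,0,4,0,0,0,0,0,0]

```text
t: 7.6
tcp_pos: [0.5761, 0.0579, 0.1214]
ee_rot: [0.816, 0.577, 0.0, -0.0]
ft_force: [1.0, 0.1, -3.6]
width: 0.0135
```

send_rows:
  steps: [0,0,0,0,0,7,0,0,0,0,0,7,0,0,0,0,0,7,0,0,0,0,0,7,0,0,0,0,0,7,0,0,0,0,0,0]

```text
t: 8.35
tcp_pos: [0.577, 0.0573, 0.1214]
ee_rot: [0.954, 0.3, 0.001, 0.0]
ft_force: [0.4, 0.1, -3.8]
width: 0.014
```

```bash
cat >> h.py <<'E'
def st():
    s=arm.read_state();x=Ro.from_quat(s['ee_rot']).as_matrix()
    print('t',round(s['t'],2),'turn',round(np.radians(78.7)-np.arctan2(x[1,0],x[0,0]),3),'z',s['tcp_pos'].round(5),'F',np.round(s['ft_force'],1),'M',np.round(s['wrist_torque'],2),'tilt',x[:,2].round(4),'w',round(s['width'],4),'q7',s['joint_positions'].round(2))
E
python3 -c "
from h import *
st();st()"
```

```text
t 8.35 turn 0.764 z [0.57698 0.05731 0.12144] F [ 0.4  0.1 -3.8] M [-0.04  0.09 -0.11] tilt [ 0.0021 -0.     -1.    ] w 0.014 q7 [-0.62  0.44  0.6   1.88 -0.31  0.91 -0.84]
t 8.35 turn 0.764 z [0.57698 0.05731 0.12144] F [ 0.4  0.1 -3.8] M [-0.04  0.09 -0.11] tilt [ 0.0021 -0.     -1.    ] w 0.014 q7 [-0.62  0.44  0.6   1.88 -0.31  0.91 -0.84]
```

send_rows:
  steps: [0,0,0,0,0,5.5,0,0,0,0,0,0,0,0,0.3,0,0,0,0,0,0.1,0,0,0]

```text
t: 8.85
tcp_pos: [0.5771, 0.0572, 0.1184]
ee_rot: [0.966, 0.257, 0.001, -0.0]
ft_force: [-1.3, -0.4, 2.0]
width: 0.014
```

send_rows:
  steps: [0,0,0.1,0,0,0]

```text
t: 8.98
tcp_pos: [0.5771, 0.0572, 0.1176]
ee_rot: [0.966, 0.258, 0.001, -0.0]
ft_force: [-0.7, 0.2, 2.0]
width: 0.014
```

send_rows:
  steps: [0,0,0.1,0,0,0]

```text
t: 9.1
tcp_pos: [0.5771, 0.0572, 0.1174]
ee_rot: [0.966, 0.258, 0.001, -0.001]
ft_force: [-5.0, 0.3, 10.0]
width: 0.0139
```

send_rows:
  steps: [0,0,0.12,0,0,0]

```text
t: 9.22
tcp_pos: [0.5772, 0.0572, 0.1174]
ee_rot: [0.966, 0.258, 0.001, -0.001]
ft_force: [-3.7, 0.1, 11.4]
width: 0.0137
```

send_rows:
  steps: [0,0,-0.15,0,0,0,0,0,0,0,0,5,0,0,0,0,0,0,0,0,0.12,0,0,0,0,0,0.12,0,0,0,0,0,0.12,0,0,0]

```text
t: 9.98
tcp_pos: [0.5772, 0.0572, 0.1174]
ee_rot: [0.976, 0.217, 0.001, -0.002]
ft_force: [-5.7, 0.4, 11.3]
width: 0.0136
```

send_rows:
  steps: [0,0,-0.15,0,0,0,0,0,0,0,0,5,0,0,0,0,0,0,0,0,0.12,0,0,0,0,0,0.12,0,0,0,0,0,0.12,0,0,0]

```text
t: 10.72
tcp_pos: [0.5773, 0.057, 0.1174]
ee_rot: [0.984, 0.177, 0.001, -0.003]
ft_force: [-5.5, -0.4, 10.1]
width: 0.0139
```

send_rows:
  steps: [0,0,-0.15,0,0,0,0,0,0,0,0,5,0,0,0,0,0,0,0,0,0.12,0,0,0,0,0,0.12,0,0,0,0,0,0.12,0,0,0]

```text
t: 11.48
tcp_pos: [0.5774, 0.057, 0.1174]
ee_rot: [0.991, 0.136, 0.001, -0.004]
ft_force: [-5.0, 0.4, 11.1]
width: 0.0134
```

```bash
python3 -c "
from h import *
st()"
```

```text
t 11.47 turn 1.101 z [0.57735 0.05695 0.11735] F [-5.   0.4 11.1] M [-0.08  1.25 -0.01] tilt [ 9.0e-04  8.3e-03 -1.0e+00] w 0.0134 q7 [-0.67  0.47  0.68  1.88 -0.37  0.92 -1.11]
```

send_rows:
  steps: [0,0,-0.15,0,0,0,0,0,0,-0.3,0,5,0,0,0,0,0,0,0,0,0.12,0,0,0,0,0,0.12,0,0,0,0,0,0.12,0,0,0]

```text
t: 12.22
tcp_pos: [0.5774, 0.0567, 0.1173]
ee_rot: [0.995, 0.095, 0.001, -0.003]
ft_force: [-4.8, -0.1, 10.6]
width: 0.0138
```

send_rows:
  steps: [0,0,-0.15,0,0,0,0,0,0,-0.2,0,5,0,0,0,0,0,0,0,0,0.12,0,0,0,0,0,0.12,0,0,0,0,0,0.12,0,0,0]

```text
t: 12.98
tcp_pos: [0.5775, 0.0566, 0.1171]
ee_rot: [0.999, 0.054, 0.001, -0.002]
ft_force: [-5.6, 0.7, 11.6]
width: 0.0137
```

send_rows:
  steps: [0,0,-0.15,0,0,0,0,0,0,-0.2,0,5,0,0,0,0,0,0,0,0,0.12,0,0,0,0,0,0.12,0,0,0,0,0,0.12,0,0,0]

```text
t: 13.72
tcp_pos: [0.5774, 0.0564, 0.1144]
ee_rot: [1.0, 0.012, 0.001, -0.001]
ft_force: [-0.9, -0.1, 1.4]
width: 0.0138
```

It dropped in at a turn of about 1.35 rad, 3 mm below the land at low force. Now I'll push it home gently.

send_rows:
  steps: [0,0,0.12,0,0,0,0,0,0.12,0,0,0,0,0,0.12,0,0,0]

```text
t: 14.1
tcp_pos: [0.5774, 0.0564, 0.1105]
ee_rot: [1.0, 0.012, 0.001, -0.001]
ft_force: [-1.3, -0.5, 1.7]
width: 0.0138
```

send_rows:
  steps: [0,0,0.12,0,0,0]

```text
t: 14.22
tcp_pos: [0.5774, 0.0564, 0.1095]
ee_rot: [1.0, 0.012, 0.001, -0.001]
ft_force: [-4.4, 0.3, 10.7]
width: 0.0138
```

send_rows:
  steps: [0,0,0.12,0,0,0]

```text
t: 14.35
tcp_pos: [0.5775, 0.0564, 0.1094]
ee_rot: [1.0, 0.012, 0.001, -0.001]
ft_force: [-6.7, -0.3, 16.3]
width: 0.0139
```

send_rows:
  steps: [0,0,0,0,0,0,0,0,0,0,0,0,0,0,0,0,0,0,0,0,0,0,0,0,0,0,0,0,0,0,0,0,0,0,0,0]
  fingers: 0.5

```text
t: 15.1
tcp_pos: [0.5784, 0.0571, 0.1089]
ee_rot: [1.0, 0.013, 0.002, -0.001]
ft_force: [-0.3, 0.1, -0.6]
width: 0.0435
```

send_rows:
  steps: [0,0,-0.5,0,0,0,0,0,-1,0,0,0,0,0,-2,0,0,0,0,0,-3,0,0,0,0,0,-3,0,0,0,0,0,-3,0,0,0,0,0,0,0,0,0]

```text
t: 15.98
tcp_pos: [0.5787, 0.0561, 0.2418]
ee_rot: [1.0, 0.012, 0.003, -0.001]
ft_force: [0.8, 0.3, -0.9]
width: 0.0434
```

Run:
```python
from h import *
st();s=arm.read_state();p=shot('wrist','w4.png');shot('side','s4.png')
u=cv2.imread('pics/w4.png')[60:260,220:440];v=cv2.imread('pics/s4.png')[130:290,230:430]
cv2.imwrite('pics/f4.png',np.hstack([cv2.resize(u,(400,364)),cv2.resize(v,(400,364))]))
```

```text
t 15.97 turn 1.35 z [0.57873 0.05608 0.24177] F [ 0.8  0.3 -0.9] M [-0.02  0.14  0.04] tilt [ 0.0067  0.0028 -1.    ] w 0.0434 q7 [-0.8   0.35  0.83  1.75 -0.28  1.16 -1.44]
```

View pics/f4.png

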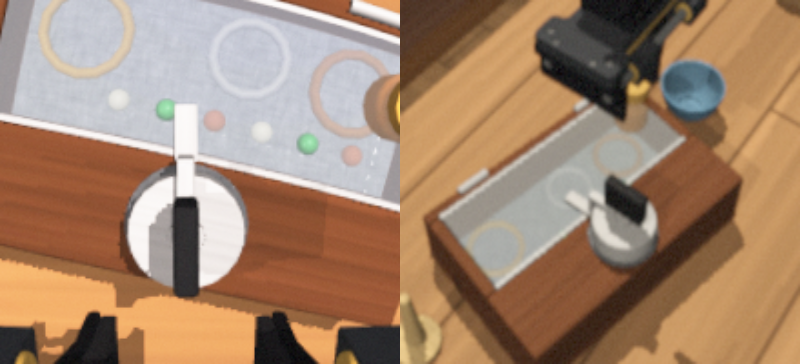

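The arm now points over the glass, the gripper is clear, and the bystanders haven't moved. The TCP bottomed out at z = 109.4 mm, against 109.6 mm when parked home.

```bash
python3 -c "
from h import *
arm.finish_job();print('done')"
```

```text
the job is handed in; nothing more can be done
done
```

I locked the case and handed the job in at about 16 s on the clock. No verdict is reported, so this rests on my own readings.

- **Unlocking and turning:** I gripped the knob bar and pulled it up about 11.8 mm. I then turned it clockwise to about 0.76 rad, past the 0.7 rad mark.
- **Finding the notch:** I probed from 0.85 rad in steps of about 0.08 rad, pressing with 10–12 N each time. The key stopped on the land six times, then dropped in at about 1.35 rad.
- **Pushing home and letting go:** I pushed it down gently, with a peak wrist force of about 16 N, then opened the fingers and backed straight up.

**Last checks:**
- **Lift:** the knob bottomed out with the tool at 109.4 mm, against 109.6 mm when parked home. That puts it fully home.
- **Release:** the gripper was clear, 13 cm above its grasp height, with only sensor noise on the force reading.
- **Pictures:** the latch arm lies over the glass lid. The bowl and jar look where they stood, as does the part of the cone in view; I checked these by eye only.

No check failed. The turn angles come from the gripper's rotation, so they carry the parked position's uncertainty of about 0.05 rad. My early estimates of the case's angle from the outside cameras disagreed by about 0.05 rad, so I used the wrist camera instead.

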